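Set the rinsed empties on their drying mats

ROBOT

A 6-joint arm with a two-finger parallel gripper is mounted at the origin on the work surface. World frame = base frame: x ahead of the robot, y to its left, z up, the work surface at z = 0. Lengths are in m, angles in rad, forces in N, time in s.
With the tool pointing down it reaches from about 0.375 to 0.9 m from the base axis. Payload 3.1 kg.
Tool frame: the origin (TCP) lies between the finger pads; the fingertips stand 11 mm ahead of it and the grasp point (between the pads) lies 8 mm behind it; z points along the fingers, y is the direction in which the jaws open and shut (so a half turn about z gives the same grasp; the last joint's range is limited). The gripper opens to 85 mm and grips with 20 to 120 N. Pads are 22 mm wide; open, the fingers measure 114 mm over their backs; the gripper's body (76 mm by 85 mm) begins 54 mm behind the grasp point. The pads swing forward as they close: fully open they stand 13 mm farther back than shut.
Start: joints at [-1.423, 0.527, 1.433, -0, 1.181, -0.178], TCP at [0.2, -0.592, 0.242] pointing down, gripper open.
Joint ranges: [-3.08, 3.08], [-0.75, 2.2], [0.22, 2.44], [-1.43, 4.57], [0, 2.65], [-2.85, 2.85]. Speed limits (rad/s): [2.79, 2.79, 3.14, 3.14, 3.14, 3.14].

INTERFACE

Orientations are given as a unit quaternion [x, y, z, w].
In Python, from station import manip gives the robot as it stands. The module is installed in compiled form; this text tells all that it offers.
- The arm moves only by the tool arm_command, never from a script. Its argument "rows" is a list of rows, each a list of 3 entries, a list of its own where there are three numbers: the shift along the world's x, y, z in mm, then the turn about the world's z in rad, then the closure, from -1 (fully open) to 1 (shut), so that 0 is half open. A call has 1 to 12 rows; each row shifts and turns the commanded pose from where the row before left it; what a row does not reach is not made up. A row lasts 1/8 s, in which the tool goes at most 62.5 mm and 10.7 degrees, less where a joint would pass 70% of its speed; a pose out of reach is approached as far as the arm can. A call with a gripper value outside its range is refused whole. The fingers move at their own pace and stop on an object; "squeeze" is the grip in N (left out, the last holds). Time passes only in rows, so rows that do not move let the fingers close. It gives the time, the measured TCP pose, the force and the opening at its end, in the units of the state.
- manip.sense(): the state, without advancing time (a new reading comes with each control period).
- manip.snapshot(name): name is "scene" or "top" or "wrist"; returns the picture (480x640x3 uint8, blue, green, red); there is no depth.
- manip.get_calibration(name): a dict with "fovy" (degrees; the focal length in pixels is half the picture's height over the tangent of half this angle, whatever the lens; pixels are square), "cx", "cy" (the principal point, pixels), "R" (3x3) and "t" (3): a world point X has camera coordinates R X + t. Camera axes: x right, y down, z forward; pixel columns grow to the right and rows downward; lengths in m; the calibration is good to about 2 mm. A picture is of the moment at which its call begins: read the wrist's pose just before it. get_calibration takes no time and is no camera call; for the wrist camera it gives the pose at the moment of the call.
- manip.sign_off(): hands the job in, once; it reports no verdict.
The state is a dict: "t": time; "q": joint angles; "qd": joint speeds; "tau": joint torques, N m; "tcp_pos": TCP position; "tool_rot": TCP orientation; "force": force on the tool from outside, world axes, zero at the start; "ft_torque": the same for the moment, N m; "finger_gap": opening from 0.0 (shut) to 1.0 (fully open).
Only numpy, scipy, OpenCV 4.12 (cv2) and the standard library are available. Lean on these libraries where they do the work, as an engineer would, in place of code of your own. Each camera call takes 0.05 s, during which the arm holds its last target.

TASK

Set each of the rinsed empties on the drying mat whose painted silhouette matches it, inside the silhouette and centred: the blue bottle upright on the blue disc, the red-banded flattened can flat and lengthwise on the red rectangle, the white jug upright and lengthwise on the white rectangle (handle at either end), and the steel lid, knob up, on the grey disc. Put them down rather than dropping them, never tip the bottle or the jug over, and let go of everything at the end. Leave the yellow oil tin and the brass padlock where they are.

Things in the scene. Friction and masses are not known exactly. Their poses are not given: they have to be found in the camera images.
- bottle: Blue glass bottle standing upright, 150 mm tall: body 60 mm diameter up to 85 mm, shoulder tapering to 108 mm, neck 26 mm diameter from 108 to 138 mm, lip 31 mm diameter on top. About 260 g. Origin: centre of its underside; z along its axis, up.
- can: Flattened small tin can lying flat, bare steel with a red band round the middle: 90 mm long (its x), 58 mm wide (its y), 24 mm thick (its z), the long sides rounded (radius 12 mm). About 45 g. Origin: centre of its underside, on the bench at the start.
- jug: White plastic milk jug with a green screw cap, upright, empty, about 60 g. Body 96 mm (its x) x 62 mm (its y), 92 mm high, then a shoulder and neck; the round cap, 38 mm diameter, sits over the middle from 122 to 150 mm above the underside. A loop handle sticks out of the +x side to 74 mm from the middle, between 20 and 90 mm high. Origin: centre of the body's underside; z up.
- lid: Round steel pot lid lying knob up: 80 mm diameter, edge 6 mm thick, rising to 14 mm in the middle; black knob, 24 mm diameter, from 22 to 46 mm above the underside, on a thinner stem (16 mm). About 110 g. Origin: centre of its underside; z up through the knob.
- mat_bottle: Fixed dark rubber mat, 140 (its x) x 120 (its y) x 6 mm thick, flat, with a flush painted silhouette in its middle: a blue disc of 84 mm diameter, for the bottle. Origin: centre of the underside, on the bench; z up, so its top is 6 mm above the origin.
- mat_can: Fixed dark rubber mat, 140 (its x) x 120 (its y) x 6 mm thick, flat, with a flush painted silhouette in its middle: a red rectangle 114 mm (x) x 82 mm (y), for the can. Origin: centre of the underside, on the bench; z up, so its top is 6 mm above the origin.
- mat_jug: Fixed dark rubber mat, 140 (its x) x 120 (its y) x 6 mm thick, flat, with a flush painted silhouette in its middle: a white rectangle 120 mm (x) x 86 mm (y), for the jug's body (its handle may stick out past it at either end). Origin: centre of the underside, on the bench; z up, so its top is 6 mm above the origin.
- mat_lid: Fixed dark rubber mat, 140 (its x) x 120 (its y) x 6 mm thick, flat, with a flush painted silhouette in its middle: a grey disc of 104 mm diameter, for the lid. Origin: centre of the underside, on the bench; z up, so its top is 6 mm above the origin.
- oil_tin: Bystander: small upright yellow oil tin with a black nozzle, 32 mm diameter, 66 mm tall. Loose; to be left alone. Origin: centre of its underside.
- padlock: Bystander: small brass padlock lying flat, 36 mm wide, about 50 mm long with its shackle, 18 mm thick. Loose; to be left alone. Origin: under the centre of its brass body.
Not all that is in view belongs to the job. Of the things that look like the bottle, take the one that is farthest to the robot's left at the start.

How it is judged:
By the outcome, as a careful person would: the job done as asked, in the order asked, and still so for the second after the job is handed in, with the robot touching nothing.
It also fails if it takes over 134 s, if anything falls off the work surface, if the arm or the gripper's body presses on something with over 40 N, if the wrist force passes 120 N, or if a joint passes its speed limit or range.

## Working session

There is one attempt and no reset: what is moved stays moved. The work goes in short steps, Python scripts to look and compute and a tool call to move; the robot and the scene stay as the last step left them, time stands still between calls to the robot, and variables do not carry over. Pictures are saved under pics/ and viewed, and the job is handed in when it is done.

Besides the shell and the picture viewer there is one more tool, called after ">>>" as name([rows], argument=value, ...), one row to a line, values as JSON. arm_command: Moves the arm, as the interface text tells. Its arguments: {"type":"object","properties":{"rows":{"type":"array","items":{"type":"array"}},"squeeze":{"type":"number"}},"required":["rows"]}

```bash
mkdir -p pics
python3 - <<'E'
from station import manip
import cv2
print(manip.sense())
for n in("scene","top","wrist"):
    c=manip.get_calibration(n); print(n,c)
    cv2.imwrite(f"pics/{n}0.png",manip.snapshot(n))
E
```

```text
{'t': 0.0, 'q': array([-1.42349277e+00,  5.28454957e-01,  1.43390231e+00,  4.44949612e-06,
        1.18137764e+00, -1.78497642e-01]), 'qd': array([-0.00174904, -0.00117374,  0.00077069,  0.00101036, -0.00099803,
       -0.00036992]), 'tau': array([ 1.49822590e-03, -4.42344189e+01, -1.78025705e+01, -8.66866344e-05,
        8.29384342e-03,  5.27249540e-06]), 'tcp_pos': array([ 0.19997063, -0.59142203,  0.24134046]), 'tool_rot': array([ 9.86760584e-01,  1.62180157e-01,  1.87627987e-05, -1.07096719e-03]), 'force': array([-0.40311199,  0.13964738,  0.26892994]), 'ft_torque': array([-0.00422699,  0.02105892, -0.02680054]), 'finger_gap': 0.9973778540351689}
scene {'fovy': 49.199648357140354, 'cx': 314.093671082451, 'cy': 236.17862189715254, 'R': array([[-0.72144398,  0.69247159, -0.00129486],
       [ 0.44333192,  0.46044247, -0.76905756],
       [-0.53195431, -0.55540601, -0.63917821]]), 't': array([ 0.33039656, -0.17752963,  1.26527641])}
top {'fovy': 42.642726475745405, 'cx': 319.9075186122988, 'cy': 232.6582504413843, 'R': array([[ 0.01878482, -0.9998104 , -0.00512696],
       [-0.99565837, -0.01823874, -0.09127845],
       [ 0.09116763,  0.00681935, -0.99581221]]), 't': array([-0.00369931,  0.44924583,  1.44427352])}
wrist {'fovy': 65.53913131032846, 'cx': 323.1653439213143, 'cy': 236.9042212001, 'R': array([[ 0.3198886 , -0.94745428, -0.00129258],
       [-0.90713516, -0.30666886,  0.28820133],
       [-0.27345398, -0.09101977, -0.95756897]]), 't': array([-0.62500511, -0.03703393,  0.37881344])}
```

View pics/scene0.png

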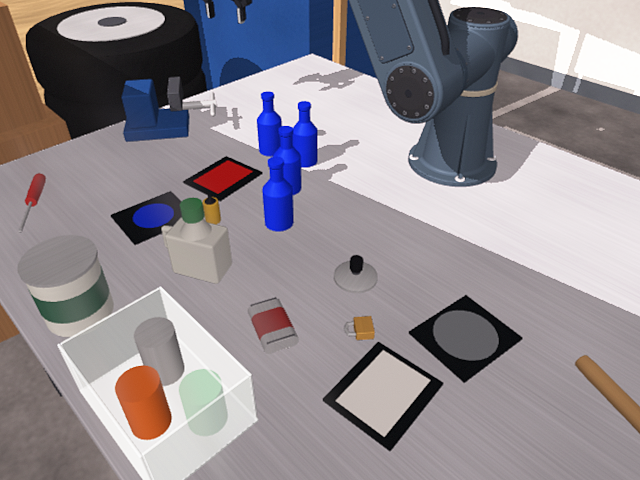

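View pics/top0.png

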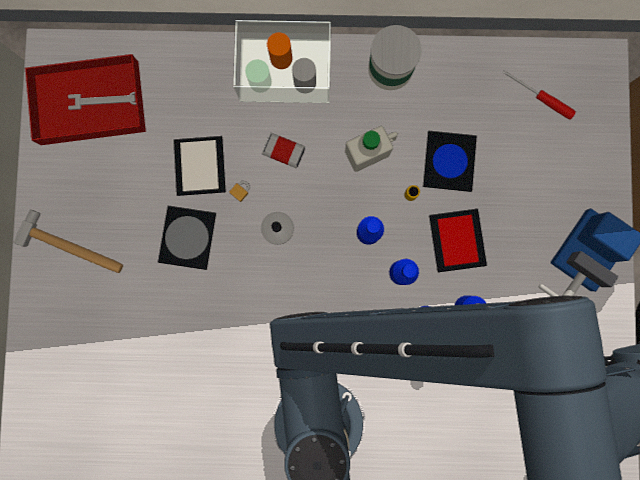

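View pics/wrist0.png

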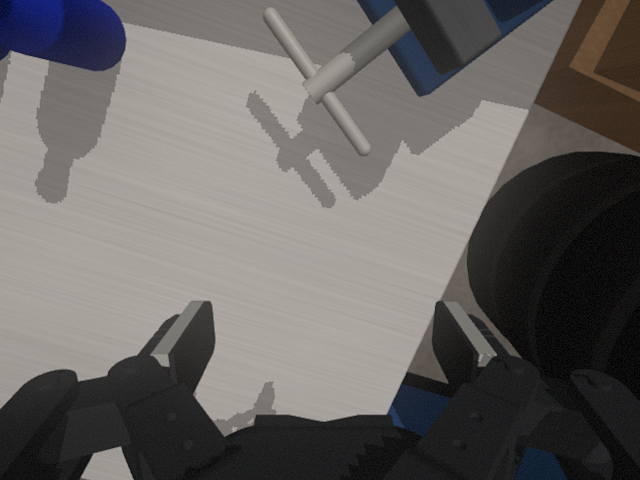

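The top view shows the target bottle (farthest left) at (370,230), can (284,150), jug (370,148) with its cap at (371,140), and lid (277,228). The mats are blue (450,161), red (458,240), white (199,165) and grey (187,238).

```bash
cat > h.py <<'E'
from station import manip
import cv2, numpy as np
def ray(c,px):
    f=240/np.tan(np.radians(c['fovy']/2)); px=np.atleast_2d(px).astype(float)
    d=np.c_[(px[:,0]-c['cx'])/f,(px[:,1]-c['cy'])/f,np.ones(len(px))]
    R=np.array(c['R']);t=np.array(c['t'])
    return -R.T@t, d@R
def plane(c,px,z):
    o,d=ray(c,px); return (o+d*((z-o[2])/d[:,2])[:,None])[:,:2]
def proj(c,X):
    f=240/np.tan(np.radians(c['fovy']/2)); p=np.atleast_2d(X)@np.array(c['R']).T+np.array(c['t'])
    return np.c_[p[:,0]/p[:,2]*f+c['cx'],p[:,1]/p[:,2]*f+c['cy']]
def blobs(m,amin=60):
    m=m.astype(np.uint8)*255
    cs,_=cv2.findContours(m,cv2.RETR_EXTERNAL,cv2.CHAIN_APPROX_NONE)
    return [k[:,0,:] for k in cs if cv2.contourArea(k)>amin]
def rect(c,k,z):
    w=plane(c,k,z)*1000; (x,y),(a,b),th=cv2.minAreaRect(w.astype(np.float32))
    if a<b: a,b,th=b,a,th+90
    return np.round([x,y,a,b,(th+90)%180-90],1)
def hsv(im): 
    h=cv2.cvtColor(im,cv2.COLOR_BGR2HSV).astype(int); return h[...,0],h[...,1],h[...,2]
E
python3 - <<'E'
from h import *
c=manip.get_calibration("top"); im=cv2.imread("pics/top0.png"); H,S,V=hsv(im)
def show(n,m,z,a=60):
    for k in blobs(m,a):
        print(n,k.mean(0).round(),rect(c,k,z))
show("blue",(H>110)&(H<130)&(S>180)&(V>80),.006)
show("red",((H<5)|(H>175))&(S>180)&(V>90),.006)
show("green",(H>50)&(H<80)&(S>120),.150)
r=np.zeros(H.shape,bool); r[125:280,140:320]=1
for p in[(199,165),(187,238),(277,238),(277,227),(360,155),(300,180),(272,147),(290,212)]: print(p,im[p[1],p[0]])
E
```

```text
blue [470. 300.] [ 296.3 -355.2   71.4   18.9  -88.9]
blue [404. 271.] [ 361.1 -200.4   61.2   59.5  -62.8]
blue [370. 230.] [ 461.7 -116.8   60.5   59.3  -62.4]
blue [450. 160.] [ 632.5 -308.    82.8   81.4  -89. ]
red [458. 240.] [ 439.2 -326.4  114.1   83.     8.8]
red [283. 150.] [652.4  99.2  55.3  44.1 -20.2]
red [555. 104.] [ 777.2 -566.1   99.6   24.6   57. ]
red [ 88. 101.] [774.7 595.1 265.4 181.2 -81.5]
green [371. 140.] [ 644.6 -104.6   40.4   34.1  -17.8]
green [386.  76.] [ 791.8 -139.3   96.4   43.7   71.5]
(199, 165) [156 170 181]
(187, 238) [100  97  96]
(277, 238) [121 127 131]
(277, 227) [33 32 25]
(360, 155) [137 153 157]
(300, 180) [138 143 152]
(272, 147) [131 139 135]
(290, 212) [136 140 143]
```

Run:
```python
import cv2
im=cv2.imread("pics/top0.png")
cv2.imwrite("pics/crop1.png",cv2.resize(im[115:315,150:350],None,fx=3,fy=3,interpolation=0))
cv2.imwrite("pics/crop2.png",cv2.resize(im[115:315,325:525],None,fx=3,fy=3,interpolation=0))
```

```text
(no output)
```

View pics/crop1.png

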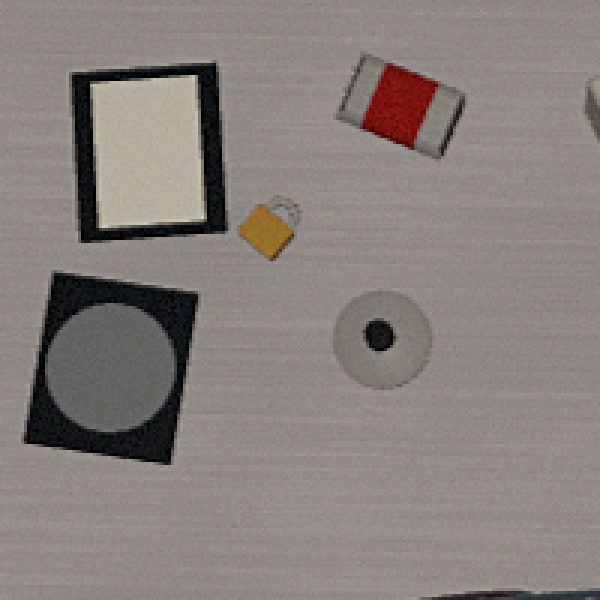

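View pics/crop2.png

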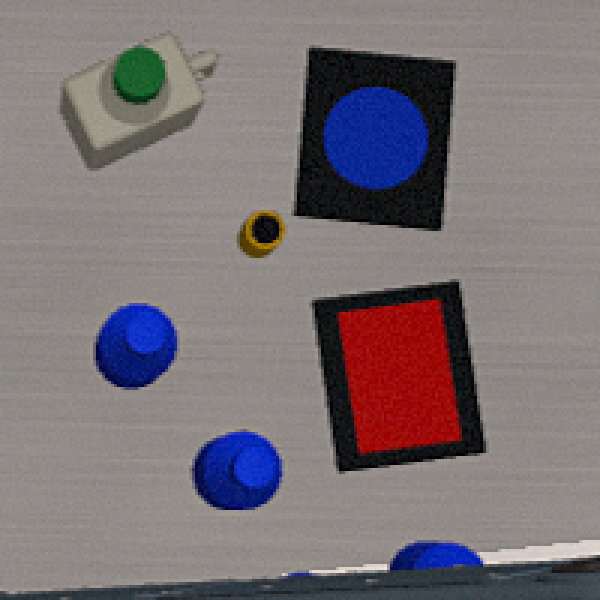

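Run:
```python
from h import *
c=manip.get_calibration("top"); im=cv2.imread("pics/top0.png"); H,S,V=hsv(im)
def show(n,m,z,roi,a=40):
    x0,y0,x1,y1=roi; r=np.zeros(H.shape,bool); r[y0:y1,x0:x1]=1
    for k in blobs(m&r,a):
        (u,v),rad=cv2.minEnclosingCircle(k.astype(np.float32)); print(n,k.mean(0).round(1),rect(c,k,z), "circ",plane(c,[[u,v]],z).round(4)*1000)
show("whitemat",(V>160),.006,(160,125,240,205))
b=cv2.GaussianBlur(im,(3,3),0).min(2)
show("greydisc",(b>70),.006,(162,210,212,266))
show("lid_dark",V<60,.046,(260,210,295,245),20)
print("jug rows"); print(V[150,335:405]); print("lid row",V[235,250:305]); print("bottle V row 228",V[228,355:390])
show("lip",(H>105)&(S>150)&(V>np.percentile(V[220:240,360:380],60)),.15,(350,205,395,255))
show("lid",S<14,.003,(250,200,305,255),200)
show("can",(S<14)|((S>150)&(H<10)),.012,(255,125,315,175),200)
show("jug",(S>22)&(S<60)&(V>120),.092,(335,120,405,175),200)
```

```text
whitemat [198.6 165. ] [610.4 303.  118.6  84.7   5.3] circ [[610.4 303.2]]
greydisc [186.4 237.2] [434.3 325.7 101.6  98.9   2. ] circ [[433.6 325.8]]
greydisc [163.  222.1] [467.3 381.3  63.1   9.7   2.4] circ [[467.1 381.3]]
lid_dark [275.9 226.3] [459.5 107.6  21.3  18.8   1.4] circ [[459.5 108.8]]
jug rows
[148 146 145 148 149 145 144 146 147 136  96  84  83  79 104 134 150 157
 159 157 158 157 159 159 136 115 121 119 121 116 121 120 119 122 116 120
 120 119 117 123 123 126 120 122 121 137 155 159 155 154 151 155 146 133
 104  92  91 128 152 149 147 150 146 148 152 146 151 150 144 148]
lid row [147 143 144 142 147 148 140 146 144 149 142 154 138 124 118 119 124 125
 127 124 132 126 125 127 125 131 131 134 131 135 139 132 137 132 130 129
 135 127 127 126 124 114 117 140 148 145 143 143 141 143 145 146 143 145
 144]
bottle V row 228 [146 136  82 117 138 138 136 138 138 137 133  94 167 210 201 197 203 199
 203 200 197 198 198 201 191 157 147 159 149 138 152 146 136 142 140]
lip [372.6 223.3] [ 460.5 -109.    39.9   30.9   45.6] circ [[ 461.6 -109. ]]
can [282.4 149.3] [650.9  98.2  76.9  53.7  -6.5] circ [[649.7 102.9]]
jug [372.4 144.2] [ 652.4 -114.9  115.4   65.9  -64.5] circ [[ 652.3 -112. ]]
```

>>> arm_command([
  [[0,0,20],0,-1],
  [[26,48,20],0,-1],
  [[26,48,0],0,-1],
  [[26,48,0],0,-1],
  [[26,48,0],0,-1],
  [[26,48,0],0,-1],
  [[26,48,0],0,-1],
  [[26,48,0],0,-1],
  [[26,48,0],0,-1],
  [[26,48,0],0,-1],
  [[26,48,0],0,-1],
  [[0,0,0],0,-1],
], squeeze=40)

```text
t: 1.65
tcp_pos: [0.4608, -0.1088, 0.2822]
tool_rot: [0.986, 0.165, -0.0, -0.0]
force: [-0.4, 0.5, -0.4]
finger_gap: 0.998
```

Run:
```python
from h import *
s=manip.sense();print(s['t'],s['tcp_pos'],s['tool_rot'],s['q'])
c=manip.get_calibration("wrist"); im=manip.snapshot("wrist")
cv2.imwrite("pics/w1.png",im); cv2.imwrite("pics/t1.png",manip.snapshot("top"))
print({k:np.array(v).tolist() for k,v in c.items()})
H,S,V=hsv(im)
print(proj(c,[[.4615,-.111,.15],[.4615,-.111,0]]))
```

```text
1.65 [ 0.46079872 -0.10884356  0.28215496] [ 9.86249470e-01  1.65262837e-01 -1.83765703e-05 -4.22008067e-04] [-4.69000289e-01  2.70578112e-01  1.74967278e+00  7.30012887e-04
  1.12187213e+00  7.69429996e-01]
{'fovy': 65.53913131032846, 'cx': 323.1653439213143, 'cy': 236.9042212001, 'R': [[0.32582243557483964, -0.9454309687158308, -0.00015449636581107577], [-0.905239917872143, -0.31201858639599367, 0.28841826023031814], [-0.27272776090254774, -0.09383328373500172, -0.9575045082382594]], 't': [-0.253957832749608, 0.33432675133111417, 0.5324159655460792]}
[[324.97795923 229.34122196]
 [324.37432074 193.26187029]]
```

View pics/w1.png

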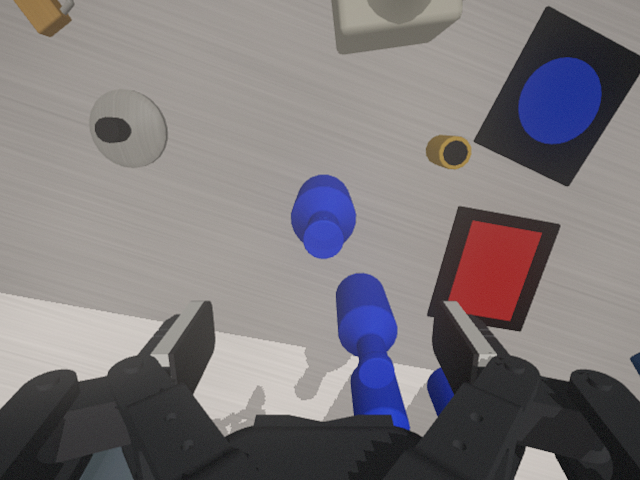

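View pics/t1.png

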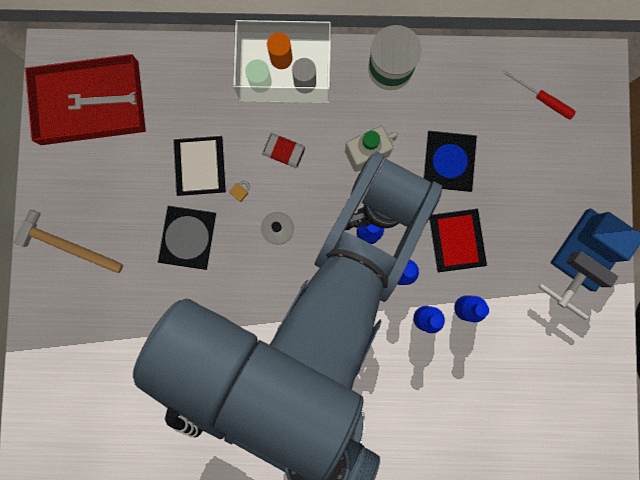

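The wrist view shows the target bottle's lip disc at about (323,240). All four bottles show in the top view, and the one under the tool is the leftmost.

Run:
```python
from h import *
c=dict(fovy=65.53913131032846,cx=323.1653439213143,cy=236.9042212001,R=[[0.32582243557483964, -0.9454309687158308, -0.00015449636581107577], [-0.905239917872143, -0.31201858639599367, 0.28841826023031814], [-0.27272776090254774, -0.09383328373500172, -0.9575045082382594]],t=[-0.253957832749608, 0.33432675133111417, 0.5324159655460792])
im=cv2.imread("pics/w1.png"); H,S,V=hsv(im)
print(V[170:264:3,323]); 
for r in (238,246): print(V[r,295:352])
def E(m,z,n):
  for k in blobs(m,200):
    e=cv2.fitEllipse(k); print(n,np.round(e[0],1),np.round(e[1],1),plane(c,[e[0]],z)*1000)
r=np.zeros(H.shape,bool); r[222:262,300:346]=1
E(r&(V>198)&(H>105)&(S>120),.15,"lip")
r[:]=0; r[40:160,490:620]=1; E(r&(H>105)&(S>130)&(V>100),.006,"disc")
for k in blobs(((H<8)|(H>172))&(S>150),2000): print("red",rect(c,k,.006))
c2=manip.get_calibration("top"); im2=cv2.imread("pics/t1.png"); H2,S2,V2=hsv(cv2.imread("pics/top0.png"))
r=np.zeros(H2.shape,bool); r[205:255,350:395]=1
for k in blobs(r&(V2>180)&(H2>105)&(S2>120),30): e=cv2.fitEllipse(k); print("toplip",e,plane(c2,[e[0]],.15)*1000)
```

```text
[157 162 154 155 157 153 190 190 192 191 192 190 193 189 155 157 159 197
 188 189 188 187 187 187 179 179 179 186 184 182 162 160]
[159 162 159 141 122 118 118 120 148 178 180 180 180 181 180 179 178 180
 180 179 183 185 187 188 187 187 188 186 187 185 186 188 187 186 187 183
 183 182 181 183 181 181 182 182 182 183 182 183 167 135 138 139 144 143
 155 158 159]
[162 163 162 163 163 163 163 165 156 154 179 183 184 183 180 180 180 178
 180 178 179 180 177 180 178 179 178 179 180 179 180 180 179 180 180 180
 177 179 178 179 180 181 183 184 184 186 177 153 164 159 160 159 160 160
 158 156 158]
disc [559.5 100.3] [75.9 91.5] [[ 632.29037256 -307.54109883]]
red [ 437.7 -327.3  114.9   82.9    8.7]
toplip ((372.58990478515625, 223.69972229003906), (12.743176460266113, 16.619388580322266), 150.6825714111328) [[ 459.0238341  -110.33171129]]
```

Run:
```python
import cv2
im=cv2.imread("pics/w1.png")
cv2.imwrite("pics/c3.png",cv2.resize(cv2.convertScaleAbs(im[165:265,275:375],alpha=1.2),None,fx=6,fy=6,interpolation=0))
im=cv2.imread("pics/t1.png")
im=cv2.imread("pics/top0.png")
cv2.imwrite("pics/c4.png",cv2.resize(im[205:255,345:395],None,fx=10,fy=10,interpolation=0))
```

```text
(no output)
```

View pics/c3.png

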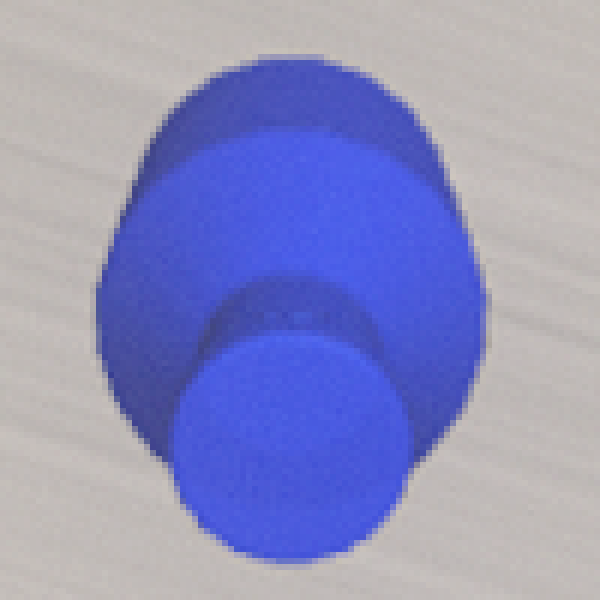

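View pics/c4.png

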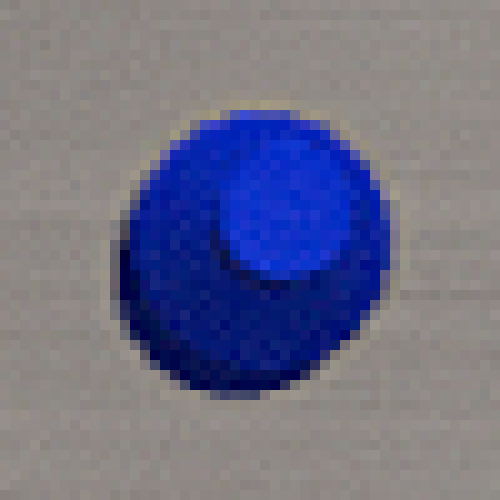

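```bash
cat >> h.py <<'E'
def tri(obs):
    A=np.zeros((3,3));b=np.zeros(3)
    for c,p in obs:
        o,d=ray(c,p); d=d[0]/np.linalg.norm(d[0]); P=np.eye(3)-np.outer(d,d); A+=P;b+=P@o
    X=np.linalg.solve(A,b); return X,[ (proj(c,X)-p).round(1).tolist() for c,p in obs]
CW1=dict(fovy=65.53913131032846,cx=323.1653439213143,cy=236.9042212001,R=[[0.32582243557483964, -0.9454309687158308, -0.00015449636581107577], [-0.905239917872143, -0.31201858639599367, 0.28841826023031814], [-0.27272776090254774, -0.09383328373500172, -0.9575045082382594]],t=[-0.253957832749608, 0.33432675133111417, 0.5324159655460792])
E
python3 - <<'E'
from h import *
ct=manip.get_calibration("top");cs=manip.get_calibration("scene")
w=[323.6,239.4];t=[373.0,225.5]
print(plane(CW1,w,.15),plane(ct,t,.15)); print(tri([(CW1,w),(ct,t)]))
for X in ([.457,-.112],): 
  for z in (0,.15): print(z,proj(cs,[*X,z]),proj(ct,[*X,z]),proj(CW1,[*X,z]))
im=cv2.imread("pics/scene0.png");cv2.imwrite("pics/c5.png",cv2.resize(im[145:245,235:335],None,fx=6,fy=6,interpolation=0))
E
```

```text
[[ 0.45387552 -0.11256182]] [[ 0.45510809 -0.1112651 ]]
(array([ 0.45480563, -0.11161792,  0.15325554]), [[[-0.8, -0.2]], [[0.3, -0.0]]])
0 [[276.93798003 223.36970265]] [[368.29153609 231.11507198]] [[323.9063137  197.30881437]]
0.15 [[273.23117653 160.95183004]] [[373.34792442 224.63997313]] [[324.2623204  235.33083868]]
```

View pics/c5.png

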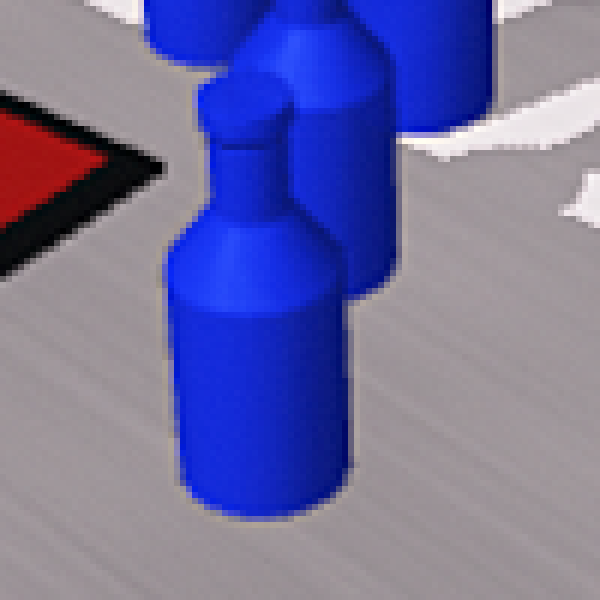

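>>> arm_command([
  [[-6,-3,0],0,-1],
  [[0,0,-40],0,-1],
  [[0,0,-40],0,-1],
  [[0,0,-40],0,-1],
  [[0,0,-25],0,-1],
  [[0,0,-20],0,-1],
  [[0,0,0],0,-1],
])

```text
t: 2.62
tcp_pos: [0.4525, -0.1162, 0.1163]
tool_rot: [0.987, 0.161, -0.002, -0.001]
force: [0.3, 0.2, 0.1]
finger_gap: 1.001
```

Run:
```python
from h import *
cs=manip.get_calibration("scene"); c=manip.get_calibration("wrist"); im=manip.snapshot("wrist")
cv2.imwrite("pics/w2.png",im)
print(proj(c,[.455,-.112,.15]))
im=cv2.imread("pics/scene0.png");H,S,V=hsv(im)
for k in blobs(((H<8)|(H>172))&(S>180),300): print("red",k.mean(0),rect(cs,k,.006))
for k in blobs((H>110)&(S>180)&(V>60),300): print("blue",k.mean(0),rect(cs,k,.006))
```

```text
[[309.34388047 364.41212078]]
red [222.99166667 175.925     ] [ 434.9 -328.1  116.3   86.     8.4]
blue [150.30681818 215.98863636] [ 639.7 -310.3   82.6   64.4   72. ]
blue [283.66075949 154.30632911] [ 236.5 -319.3  657.3  153.4   52.9]
```

View pics/w2.png

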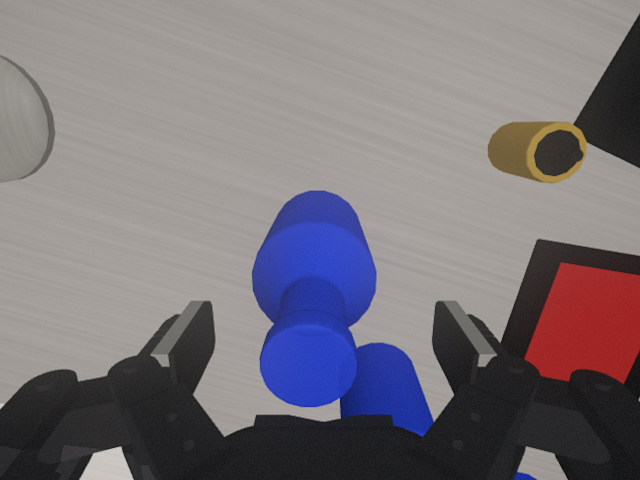

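The lip sits at (308,360), left of the jaw centre column (323), so I shift before closing.

>>> arm_command([
  [[2,4,0],0,-1],
  [[0,0,0],0,-1],
  [[0,0,0],0,0.3],
  [[0,0,0],0,0.6],
  [[0,0,0],0,1],
  [[0,0,0],0,1],
  [[0,0,0],0,1],
  [[0,0,0],0,1],
  [[0,0,0],0,1],
], squeeze=40)

```text
t: 3.8
tcp_pos: [0.4561, -0.111, 0.1175]
tool_rot: [0.987, 0.162, 0.0, 0.0]
force: [-0.6, 1.4, 6.8]
finger_gap: 0.334
```

Run:
```python
from h import *
im=manip.snapshot("wrist")
cv2.imwrite("pics/w3.png",im)
```

```text
(no output)
```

View pics/w3.png

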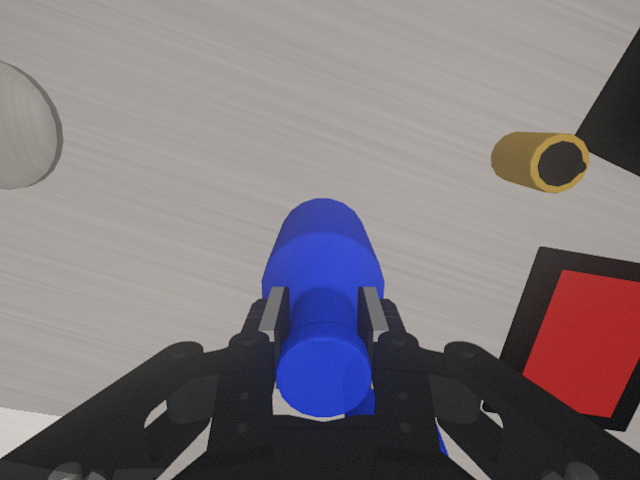

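>>> arm_command([
  [[0,0,10],0,1],
  [[0,0,20],0,1],
  [[0,0,35],0,1],
  [[0,0,35],0,1],
  [[22,-25,0],0,1],
  [[22,-25,0],0,1],
  [[22,-25,0],0,1],
  [[22,-25,0],0,1],
  [[22,-25,0],0,1],
  [[22,-25,0],0,1],
  [[22,-25,0],0,1],
  [[0,0,0],0,1],
])

```text
t: 5.35
tcp_pos: [0.6111, -0.2882, 0.2165]
tool_rot: [0.987, 0.161, 0.0, 0.0]
force: [-0.2, -0.3, -3.3]
finger_gap: 0.33
```

>>> arm_command([
  [[12,-12,0],0,1],
  [[10,-10,0],0,1],
  [[0,0,0],0,1],
  [[0,0,0],0,1],
])

```text
t: 5.85
tcp_pos: [0.6309, -0.3069, 0.2167]
tool_rot: [0.987, 0.162, -0.001, -0.001]
force: [-0.9, 0.7, -2.8]
finger_gap: 0.332
```

Run:
```python
from h import *
s=manip.sense();print(s['tcp_pos'],s['force'],s['finger_gap'])
c=manip.get_calibration("wrist");im=manip.snapshot("wrist")
cv2.imwrite("pics/w4.png",im); t=manip.snapshot("top"); cv2.imwrite("pics/t4.png",t)
cv2.imwrite("pics/s4.png",manip.snapshot("scene"))
print(proj(c,[[*s['tcp_pos'][:2],s['tcp_pos'][2]+.033],[*s['tcp_pos'][:2],s['tcp_pos'][2]-.117]]))
```

```text
[ 0.63090564 -0.30693716  0.21674506] [-0.89199205  0.65195072 -2.84362645] 0.3318365873994202
[[319.98258435 373.20213383]
 [322.12542557 234.87822356]]
```

View pics/w4.png

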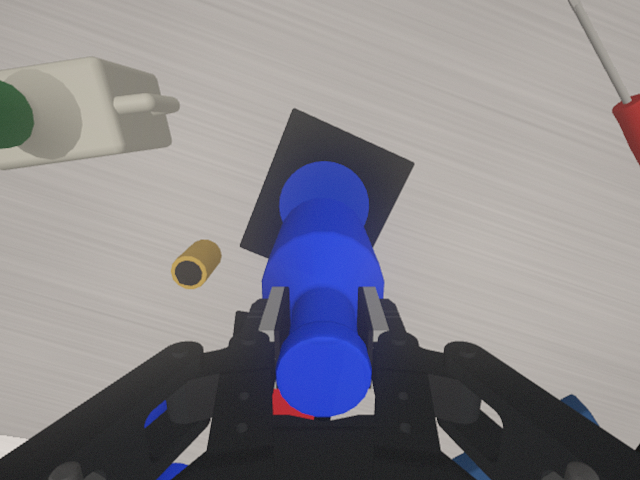

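View pics/s4.png

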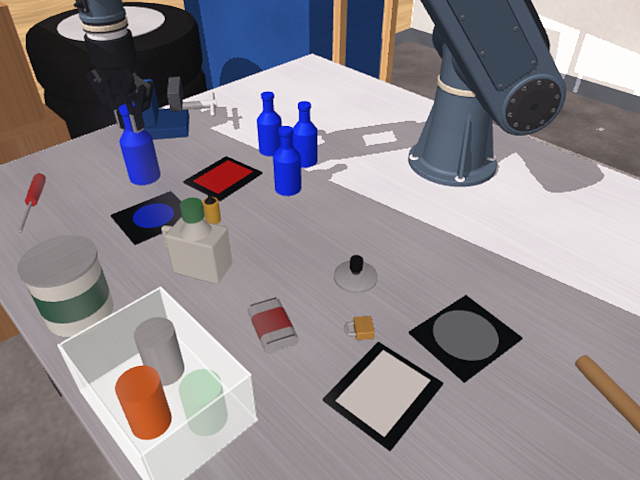

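>>> arm_command([
  [[0,0,-30],0,1],
  [[0,0,-30],0,1],
  [[0,0,-20],0,1],
  [[0,0,-8],0,1],
  [[0,0,-3],0,1],
  [[0,0,0],0,1],
])

```text
t: 6.75
tcp_pos: [0.6326, -0.3084, 0.1272]
tool_rot: [0.987, 0.162, 0.001, 0.001]
force: [-0.2, 0.4, -2.6]
finger_gap: 0.333
```

>>> arm_command([
  [[0,0,-2],0,1],
  [[0,0,-1],0,1],
  [[0,0,0],0,1],
])

```text
t: 7.12
tcp_pos: [0.6322, -0.3082, 0.1238]
tool_rot: [0.987, 0.162, 0.0, 0.0]
force: [0.0, -0.1, -0.9]
finger_gap: 0.333
```

>>> arm_command([
  [[0,0,-0.5],0,1],
  [[0,0,0],0,0.2],
  [[0,0,0],0,-0.2],
  [[0,0,0],0,-0.6],
  [[0,0,0],0,-0.6],
  [[0,0,20],0,-0.6],
  [[0,0,40],0,-0.6],
  [[0,0,50],0,-0.6],
  [[0,0,50],0,-1],
])

```text
t: 8.25
tcp_pos: [0.6321, -0.3081, 0.286]
tool_rot: [0.987, 0.162, 0.001, 0.001]
force: [1.8, 0.4, 0.4]
finger_gap: 0.985
```

Run:
```python
from h import *
s=manip.sense();print(s['tcp_pos'],s['q'])
c=manip.get_calibration("wrist");im=manip.snapshot("wrist")
cv2.imwrite("pics/w5.png",im)
print(proj(c,[[.6323,-.3077,.156],[.6323,-.3077,.006]]))
```

```text
[ 0.63214148 -0.30814004  0.2859668 ] [-6.12063730e-01  5.99631708e-01  1.16648858e+00  9.39206794e-07
  1.37375184e+00  6.32932749e-01]
[[321.03848197 229.85496501]
 [321.50985196 193.52197065]]
```

View pics/w5.png

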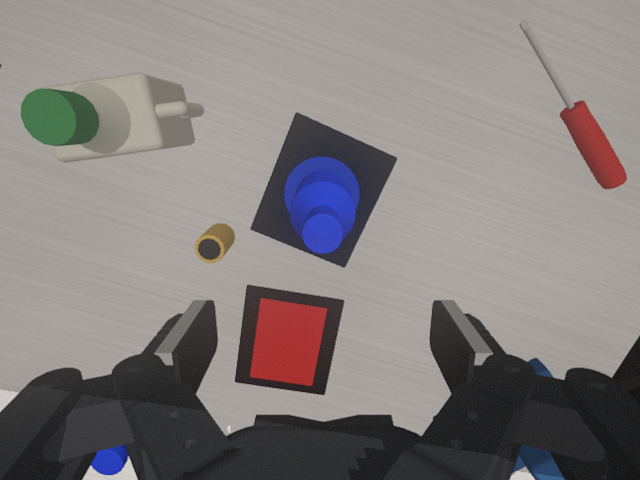

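The bottle stands centred on the blue disc: disc centre column is about 322, body about 322. Next, the can.

>>> arm_command([
  [[2,42,0],0.1,-1],
  [[2,42,0],0.1,-1],
  [[2,42,0],0.1,-1],
  [[2,42,0],0.1,-1],
  [[2,42,0],0.1,-1],
  [[2,42,0],0.1,-1],
  [[2,42,0],0.1,-1],
  [[2,42,-20],0.1,-1],
  [[2,42,-30],0.09,-1],
  [[2,29,-30],0,-1],
  [[0,0,0],0,-1],
  [[0,0,0],0,-1],
])

```text
t: 9.8
tcp_pos: [0.653, 0.0983, 0.2043]
tool_rot: [0.821, 0.571, 0.001, 0.001]
force: [-0.6, -0.3, 0.2]
finger_gap: 1.004
```

Run:
```python
from h import *
s=manip.sense();print(s['tcp_pos'],s['tool_rot'])
c=manip.get_calibration("wrist");im=manip.snapshot("wrist")
cv2.imwrite("pics/w6.png",im)
H,S,V=hsv(im)
for k in blobs(((H<8)|(H>172))&(S>150),500): print("red",k.mean(0),rect(c,k,.024),rect(c,k,.018))
ct=manip.get_calibration("top")
H,S,V=hsv(cv2.imread("pics/top0.png"))
for k in blobs(((H<5)|(H>175))&(S>180)&(V>90),500): print("top",rect(ct,k,.024))
```

```text
[0.65301461 0.09832529 0.20433646] [0.8208309  0.57116967 0.00088775 0.00102679]
top [ 437.7 -322.5  112.7   82.     8.8]
top [769.1 587.7 262.2 179.  -81.5]
```

View pics/w6.png

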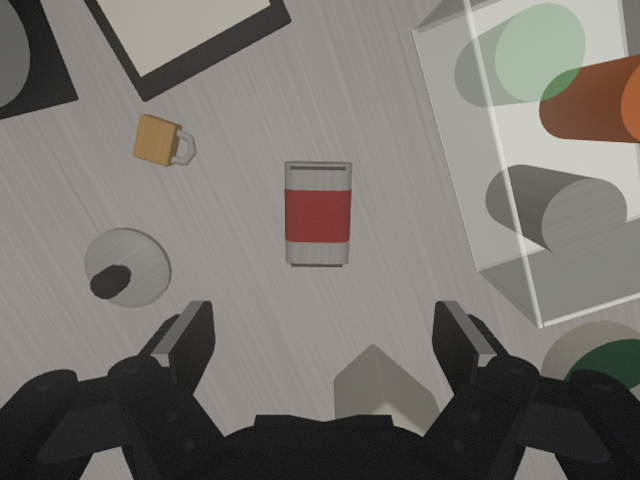

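Run:
```python
from h import *
s=manip.sense();a=2*np.arctan2(s['tool_rot'][1],s['tool_rot'][0]);print(s['tcp_pos'],np.degrees(a)-90)
c=manip.get_calibration("wrist");im=cv2.imread("pics/w6.png");H,S,V=hsv(im)
r=np.zeros(H.shape,bool);r[140:290,260:380]=1
for k in blobs(r&((H<8)|(H>172))&(S>110),500): print("red",k.mean(0),rect(c,k,.024),rect(c,k,.012))
# whole-can: end extremes on column 318
print(plane(c,[[318,163],[318,267]],.018)*1000)
```

```text
[0.65327075 0.09784986 0.20473124] -20.38766579513286
red [316.82222222 214.93777778] [648.6  96.8  55.3  46.2 -21.4] [647.4  94.2  57.4  48.  -21.4]
[[665.02553632 138.14098529]
 [632.07276338  50.58754058]]
```

The can band is centred at about (317,215), aligned with the jaws. I descend.

>>> arm_command([
  [[-5,-2,0],-0.015,-1],
  [[0,0,-50],0,-1],
  [[0,0,-50],0,-1],
  [[0,0,-40],0,-1],
  [[0,0,-30],0,-1],
  [[0,0,0],0,-1],
  [[0,0,0],0,-1],
])

```text
t: 10.72
tcp_pos: [0.6483, 0.0962, 0.0345]
tool_rot: [0.825, 0.565, 0.001, 0.001]
force: [0.2, 0.1, 1.0]
finger_gap: 1.004
```

Run:
```python
from h import *
s=manip.sense();print(s['tcp_pos'])
c=manip.get_calibration("wrist");im=manip.snapshot("wrist")
cv2.imwrite("pics/w7.png",im)
print(proj(c,[[.6483,.0955,.024],[*s['tcp_pos'][:2],.024]]))
```

```text
[0.64830719 0.09624849 0.03447163]
[[322.27314998 306.98392405]
 [321.64167387 305.47908683]]
```

View pics/w7.png

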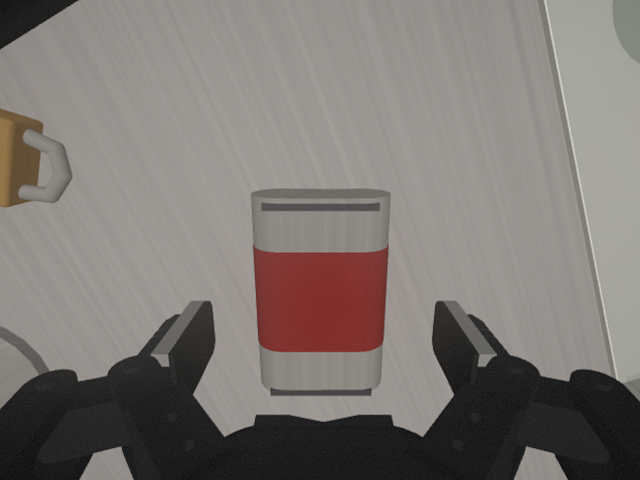

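>>> arm_command([
  [[0,0,-15],0,-1],
  [[0,0,-8],0,-1],
  [[0,0,0],0,-1],
  [[0,0,0],0,-0.3],
  [[0,0,0],0,0.2],
  [[0,0,0],0,0.2],
  [[0,0,0],0,0.2],
  [[0,0,0],0,0.2],
], squeeze=25)

```text
t: 11.78
tcp_pos: [0.6475, 0.0969, 0.0102]
tool_rot: [0.825, 0.565, 0.0, 0.0]
force: [-0.4, 0.9, 2.2]
finger_gap: 0.668
```

>>> arm_command([
  [[0,0,0],0,1],
  [[0,0,10],0,1],
  [[0,0,30],0,1],
  [[0,0,50],0,1],
  [[0,0,50],0,1],
  [[0,0,40],0,1],
  [[0,0,0],0,1],
], squeeze=30)

```text
t: 12.65
tcp_pos: [0.6493, 0.0969, 0.1943]
tool_rot: [0.825, 0.565, 0.003, 0.002]
force: [0.6, -0.2, -1.2]
finger_gap: 0.664
```

Run:
```python
from h import *
s=manip.sense();a=2*np.arctan2(s['tool_rot'][1],s['tool_rot'][0]);print(s['tcp_pos'],s['finger_gap'],np.degrees(a)-90,s['force'])
c=manip.get_calibration("wrist");im=manip.snapshot("wrist");H,S,V=hsv(im)
cv2.imwrite("pics/w8.png",im)
zt=s['tcp_pos'][2]+.0138
r=np.zeros(H.shape,bool);r[180:420,200:440]=1
for k in blobs(r&((H<8)|(H>172))&(S>110),500): print("red",k.mean(0),rect(c,k,zt),rect(c,k,zt-.006))
```

```text
[0.64932015 0.09689261 0.19434337] 0.663885766700215 -21.194698760164613 [ 0.56421406 -0.19008024 -1.20963083]
red [323.18955513 326.79303675] [650.5  98.5  53.7  48.2 -21.4] [649.2  95.1  56.5  50.7 -21.4]
```

View pics/w8.png

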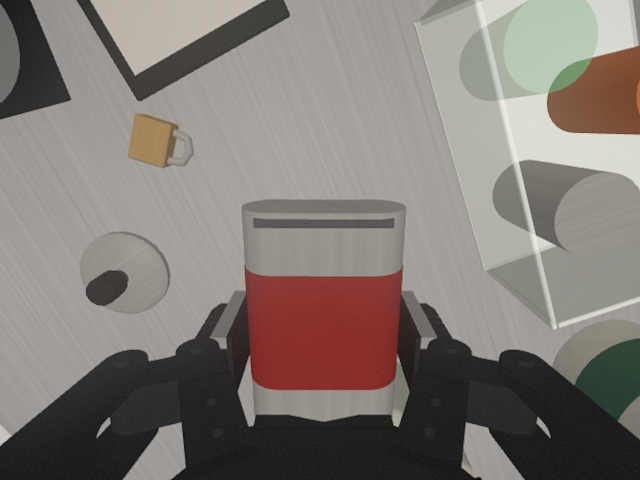

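>>> arm_command([
  [[-17,-35,0],-0.09,1],
  [[-17,-35,0],-0.09,1],
  [[-18,-36,0],-0.09,1],
  [[-17,-35,0],-0.09,1],
  [[-18,-36,0],-0.09,1],
  [[-17,-35,0],-0.09,1],
  [[-18,-36,0],-0.09,1],
  [[-18,-35,0],-0.09,1],
  [[-18,-35,0],-0.09,1],
  [[-18,-36,0],-0.09,1],
  [[-18,-35,0],-0.09,1],
  [[-17,-35,0],-0.06,1],
])

```text
t: 14.2
tcp_pos: [0.4343, -0.3271, 0.188]
tool_rot: [0.997, 0.074, -0.001, -0.002]
force: [-1.2, 0.3, -0.4]
finger_gap: 0.668
```

>>> arm_command([
  [[0,0,0],0,1],
  [[0,0,-40],0,1],
  [[0,0,-40],0,1],
  [[0,0,0],0,1],
  [[0,0,0],0,1],
])

```text
t: 14.82
tcp_pos: [0.4365, -0.3266, 0.1102]
tool_rot: [0.997, 0.076, -0.0, -0.0]
force: [-0.5, 0.1, -0.0]
finger_gap: 0.663
```

Run:
```python
from h import *
s=manip.sense();a=2*np.arctan2(s['tool_rot'][1],s['tool_rot'][0]);print(s['tcp_pos'],s['finger_gap'],np.degrees(a)-90,s['force'])
c=manip.get_calibration("wrist");im=manip.snapshot("wrist");H,S,V=hsv(im)
cv2.imwrite("pics/w9.png",im)
zt=s['tcp_pos'][2]+.0138
```

```text
[ 0.43648032 -0.3266265   0.11015945] 0.6632906082772879 -81.3054088473945 [-0.50071118  0.12854859 -0.04284084]
```

View pics/w9.png

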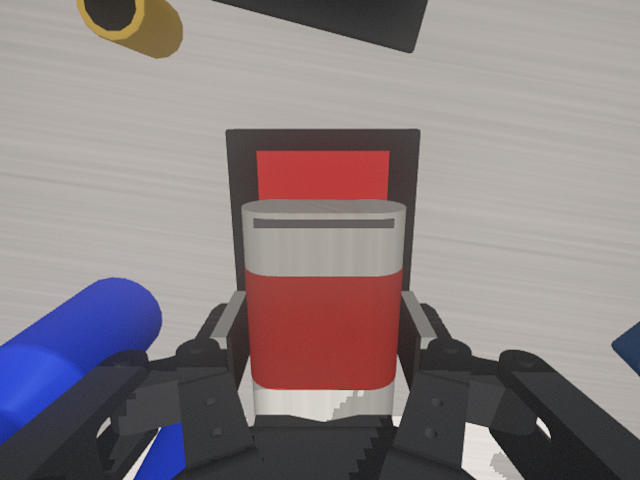

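>>> arm_command([
  [[2,0,-30],0,1],
  [[0,0,-30],0,1],
  [[0,0,-20],0,1],
  [[0,0,-8],0,1],
  [[0,0,0],0,1],
  [[0,0,-3],0,1],
  [[0,0,0],0,1],
])

```text
t: 15.75
tcp_pos: [0.4384, -0.3274, 0.0195]
tool_rot: [0.997, 0.075, 0.0, 0.0]
force: [-0.9, -0.3, 0.4]
finger_gap: 0.664
```

>>> arm_command([
  [[0,0,-2],0,1],
  [[0,0,-1],0,1],
  [[0,0,0],0,1],
])

```text
t: 16.12
tcp_pos: [0.4381, -0.3272, 0.0162]
tool_rot: [0.997, 0.075, 0.0, 0.0]
force: [-0.3, 0.7, 3.1]
finger_gap: 0.669
```

Contact. I release and look.

>>> arm_command([
  [[0,0,0],0,-0.4],
  [[0,0,0],0,-0.8],
  [[0,0,0],0,-1],
  [[0,0,0],0,-1],
  [[0,0,20],0,-1],
  [[0,0,50],0,-1],
  [[0,0,50],0,-1],
  [[0,0,50],0,-1],
  [[0,0,0],0,-1],
])

```text
t: 17.25
tcp_pos: [0.44, -0.3291, 0.19]
tool_rot: [0.997, 0.075, 0.003, 0.004]
force: [0.5, 0.0, -0.6]
finger_gap: 0.999
```

Run:
```python
from h import *
s=manip.sense();print(s['tcp_pos'])
c=manip.get_calibration("wrist");im=manip.snapshot("wrist")
cv2.imwrite("pics/w10.png",im)
```

```text
[ 0.43999418 -0.32909783  0.18995521]
```

View pics/w10.png

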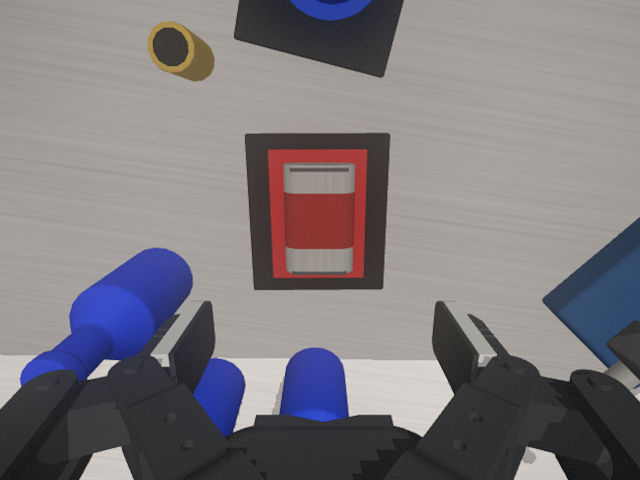

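The can is centred in the red rectangle. On to the jug.

>>> arm_command([
  [[0,0,50],0,-1],
  [[0,0,50],0,-1],
  [[20,28,0],0,-1],
  [[28,28,0],0,-1],
  [[28,28,0],0,-1],
  [[28,28,0],0,-1],
  [[28,28,0],0,-1],
  [[28,28,0],0,-1],
  [[28,28,0],0,-1],
  [[17,28,0],0,-1],
  [[0,0,0],0,-1],
  [[0,0,0],0,-1],
])

```text
t: 18.8
tcp_pos: [0.6421, -0.1033, 0.284]
tool_rot: [0.997, 0.075, -0.002, -0.0]
force: [-1.0, -0.7, -0.0]
finger_gap: 1.002
```

Run:
```python
from h import *
s=manip.sense();print(s['tcp_pos'])
c=manip.get_calibration("wrist");im=manip.snapshot("wrist");H,S,V=hsv(im)
cv2.imwrite("pics/w11.png",im);cv2.imwrite("pics/t11.png",manip.snapshot("top"))
m=(H>45)&(H<85)&(S>80)
for k in blobs(m,300):
  e=cv2.fitEllipse(k); print(e, plane(c,[e[0]],.15)*1000,V[k[:,1].min():k[:,1].max()+1:3,int(k[:,0].mean())])
```

```text
[ 0.64211345 -0.10325718  0.28400698]
((326.4834289550781, 221.65280151367188), (47.540496826171875, 48.56180191040039), 85.45478820800781) [[ 647.55152908 -105.79662558]] [116 120 120 119 120 120 121 119 119 120 119 117 119 121 120 117]
```

View pics/w11.png

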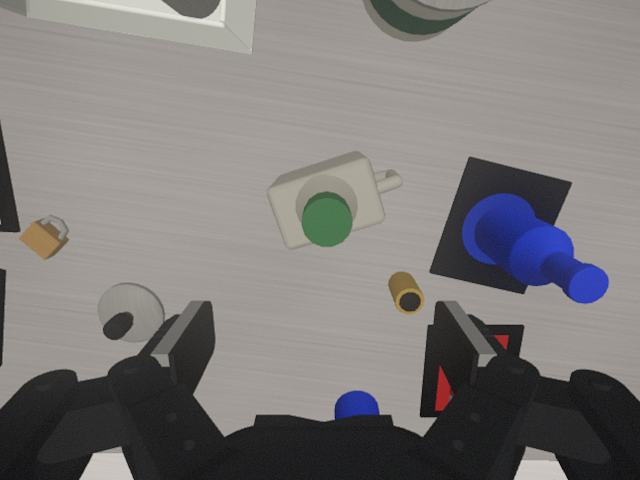

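Run:
```python
from h import *
c=manip.get_calibration("wrist");im=cv2.imread("pics/w11.png");H,S,V=hsv(im)
p=plane(c,[[268,187],[363,152],[385,220],[289,248]],.09)*1000;print(p.round(),p.mean(0))
d=p[1]-p[0];print(np.degrees(np.arctan2(d[1],d[0])));d=p[2]-p[3];print(np.degrees(np.arctan2(d[1],d[0])))
cv2.imwrite("pics/c6.png",cv2.resize(im[140:260,255:415],None,fx=5,fy=5,interpolation=0))
ct=manip.get_calibration("top");t=cv2.imread("pics/t11.png");H,S,V=hsv(t)
r=np.zeros(H.shape,bool);r[125:205,160:240]=1
for k in blobs(r&(V>160),300): print("white",rect(ct,k,.006))
```

```text
[[ 656.  -54.]
 [ 698. -131.]
 [ 642. -161.]
 [ 602.  -79.]] [ 649.4094534 -106.3868874]
-61.43090364261771
-64.47867239260302
white [610.3 303.  118.7  84.7   5.3]
```

View pics/c6.png

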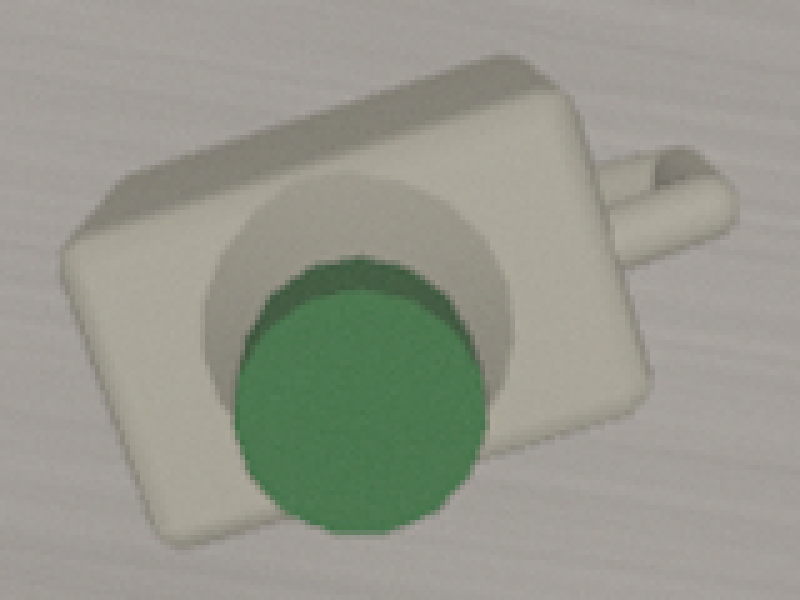

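Run:
```python
from h import *
c=manip.get_calibration("wrist")
print(plane(c,[[327.2,222.4]],.15))
p=plane(c,[[267.5,188],[369.5,157],[385.5,218],[288,250]],.09)*1000;print(p.round(),p.mean(0))
for a,b in((0,1),(3,2),(0,3),(1,2)):
  d=p[b]-p[a];print(np.linalg.norm(d),np.degrees(np.arctan2(d[1],d[0])))
s=manip.sense();print(s['tcp_pos'])
```

```text
[[ 0.64716463 -0.1072319 ]]
[[ 655.  -54.]
 [ 694. -137.]
 [ 644. -161.]
 [ 600.  -78.]] [ 648.30377791 -107.71979063]
92.58854337077778 -64.666538371907
93.62547057636971 -62.49125489285379
59.83386168299112 -155.49808196986626
56.273933625574536 -154.56359191993192
[ 0.64221198 -0.10400111  0.28493274]
```

>>> arm_command([
  [[5,-3,0],0,-1],
  [[0,0,-40],0,-1],
  [[0,0,-40],0,-1],
  [[0,0,-40],0,-1],
  [[0,0,-25],0,-1],
  [[0,0,-10],0,-1],
  [[0,0,0],0,-1],
  [[0,0,0],0,-1],
])

```text
t: 19.9
tcp_pos: [0.6491, -0.1066, 0.1323]
tool_rot: [0.997, 0.075, 0.001, 0.001]
force: [0.7, 0.4, -0.5]
finger_gap: 0.996
```

Run:
```python
from h import *
s=manip.sense();print(s['tcp_pos'])
c=manip.get_calibration("wrist");im=manip.snapshot("wrist");H,S,V=hsv(im)
cv2.imwrite("pics/w12.png",im)
print(proj(c,[*s['tcp_pos'][:2],.15]))
```

```text
[ 0.64911463 -0.10664982  0.13228165]
[[320.63404485 345.28558979]]
```

View pics/w12.png

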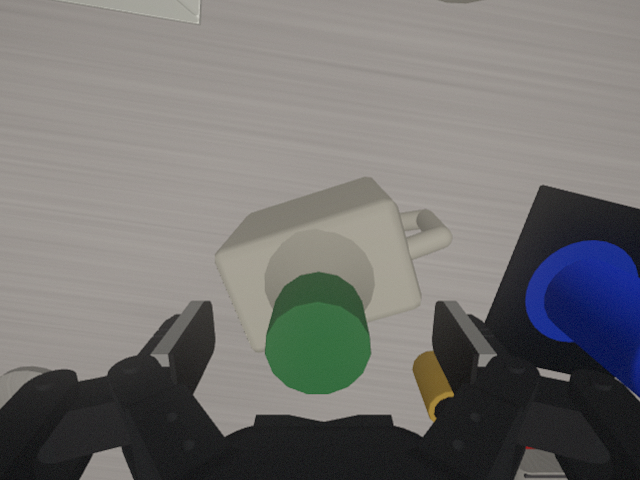

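>>> arm_command([
  [[0,0,-2],0,-1],
  [[0,0,0],0,0],
  [[0,0,0],0,0.4],
  [[0,0,0],0,1],
  [[0,0,0],0,1],
  [[0,0,0],0,1],
  [[0,0,0],0,1],
  [[0,0,0],0,1],
], squeeze=35)

```text
t: 20.95
tcp_pos: [0.6481, -0.106, 0.129]
tool_rot: [0.997, 0.075, 0.0, -0.0]
force: [-0.6, 0.7, 2.4]
finger_gap: 0.432
```

>>> arm_command([
  [[0,0,10],0,1],
  [[0,0,20],0,1],
  [[0,0,30],0,1],
  [[0,0,0],0,1],
  [[0,0,0],0,1],
])

```text
t: 21.58
tcp_pos: [0.6475, -0.106, 0.1883]
tool_rot: [0.997, 0.075, -0.001, -0.0]
force: [0.2, -0.2, -0.7]
finger_gap: 0.433
```

Run:
```python
from h import *
s=manip.sense();print(s['tcp_pos'])
c=manip.get_calibration("wrist");im=manip.snapshot("wrist");H,S,V=hsv(im)
cv2.imwrite("pics/w13.png",im)
print(proj(c,[s['tcp_pos']+[0,0,.0197]]))
```

```text
[ 0.6475059  -0.1060111   0.18828417]
[[320.48604985 348.76172407]]
```

View pics/w13.png

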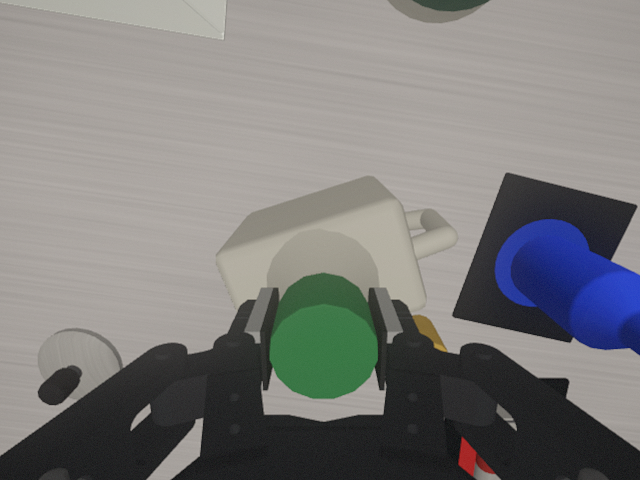

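>>> arm_command([
  [[-3,34,20],0.1,1],
  [[-3,34,10],0.1,1],
  [[-3,34,0],0.1,1],
  [[-3,34,0],0.1,1],
  [[-3,34,0],0.1,1],
  [[-3,34,0],0.1,1],
  [[-3,34,0],0.1,1],
  [[-3,34,0],0.1,1],
  [[-3,34,0],0.1,1],
  [[-3,34,0],0.1,1],
  [[-3,34,0],0.1,1],
  [[-4,34,0],0.115,1],
])

```text
t: 23.12
tcp_pos: [0.6101, 0.3027, 0.2169]
tool_rot: [0.775, 0.632, -0.001, -0.001]
force: [0.9, 0.3, -0.3]
finger_gap: 0.434
```

>>> arm_command([
  [[0,0,0],0,1],
  [[0,0,0],0,1],
  [[0,0,0],0,1],
])

```text
t: 23.5
tcp_pos: [0.6111, 0.3007, 0.2183]
tool_rot: [0.776, 0.63, -0.001, -0.0]
force: [0.1, 0.5, -0.6]
finger_gap: 0.436
```

Run:
```python
from h import *
s=manip.sense();a=2*np.arctan2(s['tool_rot'][1],s['tool_rot'][0]);print(s['tcp_pos'],s['finger_gap'],np.degrees(a),s['q'])
c=manip.get_calibration("wrist");im=manip.snapshot("wrist")
cv2.imwrite("pics/w14.png",im);cv2.imwrite("pics/t14.png",manip.snapshot("top"))
np.save("cw14.npy",c,allow_pickle=True)
ct=manip.get_calibration("top")
cv2.imwrite("pics/c14.png",cv2.resize(cv2.imread("pics/t14.png")[115:275,120:320],None,fx=4,fy=3.75,interpolation=0))
```

```text
[0.61112786 0.30067535 0.21827041] 0.43619872319080066 78.15607605101376 [ 2.93677550e-01  6.29944758e-01  1.30268336e+00 -3.87625562e-04
  1.21014611e+00  5.00530020e-01]
```

View pics/w14.png

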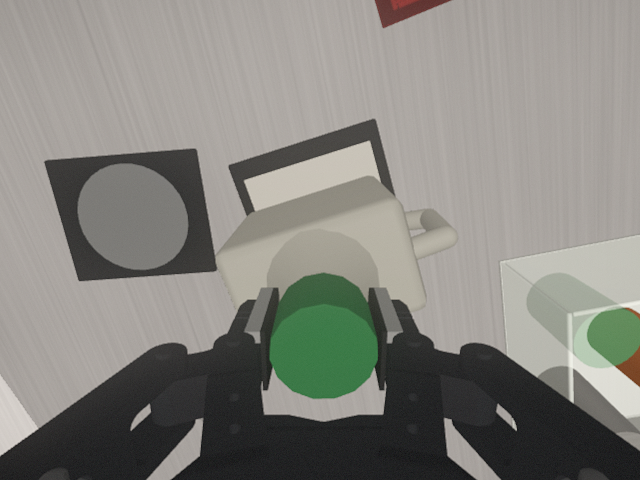

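View pics/c14.png

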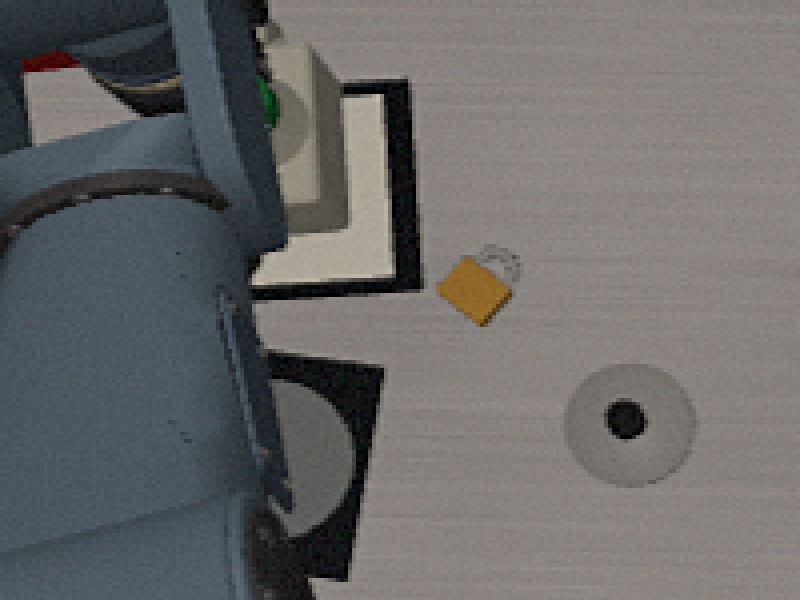

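>>> arm_command([
  [[-1,3,-20],0,1],
  [[0,0,-30],0,1],
  [[0,0,-20],0,1],
  [[0,0,0],0,1],
  [[0,0,0],0,1],
])

```text
t: 24.22
tcp_pos: [0.6109, 0.3047, 0.1498]
tool_rot: [0.776, 0.631, 0.001, 0.0]
force: [-0.0, 0.9, -1.0]
finger_gap: 0.431
```

Run:
```python
from h import *
s=manip.sense();a=2*np.arctan2(s['tool_rot'][1],s['tool_rot'][0]);print(s['tcp_pos'],s['finger_gap'],np.degrees(a))
c=manip.get_calibration("wrist");im=manip.snapshot("wrist")
cv2.imwrite("pics/w15.png",im);cv2.imwrite("pics/s15.png",manip.snapshot("scene"))
```

```text
[0.61092279 0.30469316 0.14976988] 0.43093679418730374 78.21325636017308
```

View pics/w15.png

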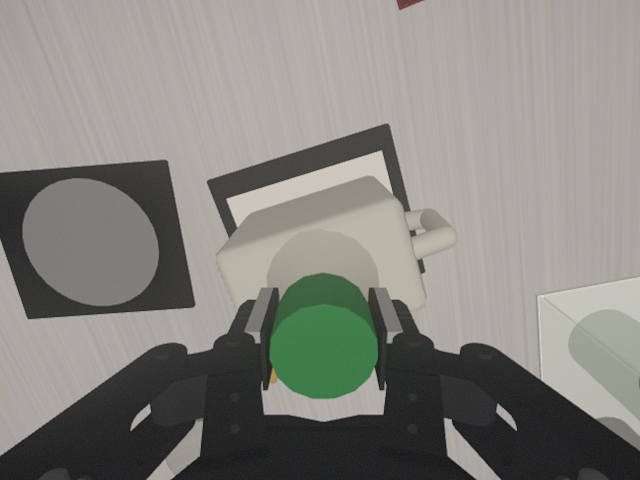

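View pics/s15.png

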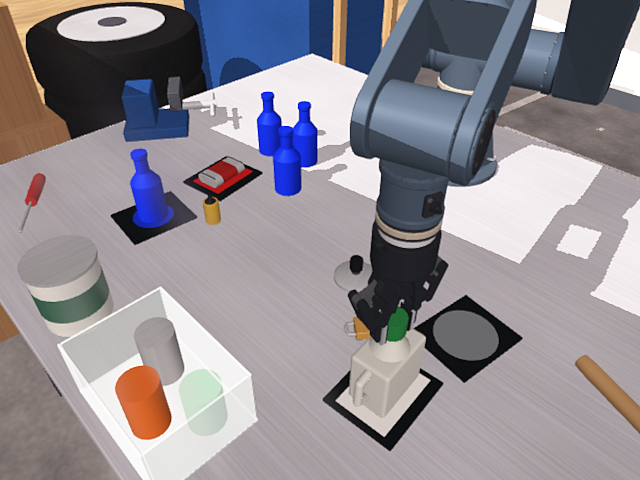

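>>> arm_command([
  [[-1,0,-8],0,1],
  [[0,0,-3],0,1],
  [[0,0,-2],0,1],
  [[0,0,0],0,1],
  [[0,0,0],0,1],
])

```text
t: 24.95
tcp_pos: [0.6092, 0.3049, 0.1359]
tool_rot: [0.776, 0.631, 0.0, 0.0]
force: [0.4, 0.1, -0.9]
finger_gap: 0.436
```

>>> arm_command([
  [[1,-1,-1],0,1],
  [[0,0,0],0,1],
  [[0,0,0],0,1],
])

```text
t: 25.32
tcp_pos: [0.6103, 0.3039, 0.135]
tool_rot: [0.776, 0.631, 0.0, 0.0]
force: [-0.7, 0.9, -0.4]
finger_gap: 0.434
```

>>> arm_command([
  [[0,0,-1],0,1],
  [[0,0,0],0,1],
])

```text
t: 25.58
tcp_pos: [0.6103, 0.304, 0.135]
tool_rot: [0.776, 0.631, 0.0, 0.0]
force: [-1.9, -0.3, 4.9]
finger_gap: 0.434
```

Contact (4.9 N). I open slowly and rise.

>>> arm_command([
  [[0,0,0],0,0],
  [[0,0,0],0,-0.4],
  [[0,0,0],0,-1],
  [[0,0,0],0,-1],
  [[0,0,20],0,-1],
  [[0,0,50],0,-1],
  [[0,0,50],0,-1],
  [[0,0,30],0,-1],
  [[0,0,0],0,-1],
])

```text
t: 26.7
tcp_pos: [0.612, 0.3046, 0.2892]
tool_rot: [0.776, 0.631, 0.004, 0.002]
force: [0.2, 0.6, -0.6]
finger_gap: 1.001
```

Run:
```python
from h import *
s=manip.sense();print(s['tcp_pos'])
c=manip.get_calibration("wrist");im=manip.snapshot("wrist")
cv2.imwrite("pics/w16.png",im)
print(proj(c,[.6103,.303,.156]))
```

```text
[0.61195524 0.30459645 0.28917626]
[[319.22005726 230.98971983]]
```

View pics/w16.png

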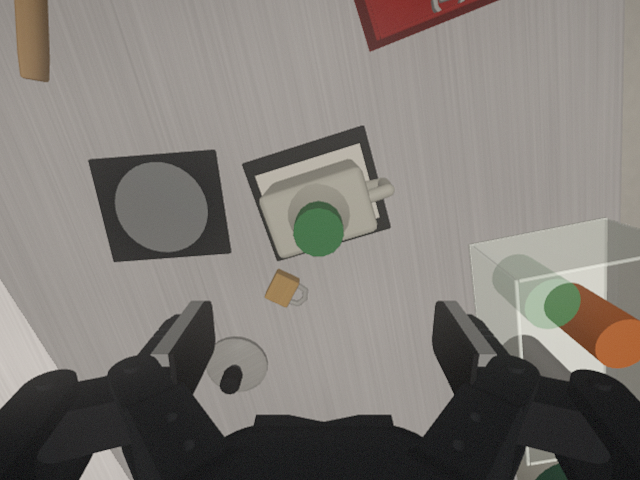

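The cap is at (318,231) against a predicted (319,231), so the jug is centred. On to the lid.

>>> arm_command([
  [[-25,-33,0],0,-1],
  [[-25,-33,0],0,-1],
  [[-25,-33,0],0,-1],
  [[-25,-33,-20],0,-1],
  [[-26,-32,-30],0,-1],
  [[-26,-32,-40],0,-1],
  [[0,0,0],0,-1],
  [[0,0,0],0,-1],
])

```text
t: 27.75
tcp_pos: [0.4585, 0.1079, 0.1935]
tool_rot: [0.776, 0.631, -0.0, -0.0]
force: [0.4, -0.4, 0.1]
finger_gap: 0.993
```

Run:
```python
from h import *
s=manip.sense();print(s['tcp_pos'])
c=manip.get_calibration("wrist");im=manip.snapshot("wrist");H,S,V=hsv(im)
cv2.imwrite("pics/w17.png",im)
r=np.zeros(H.shape,bool);r[150:330,240:420]=1
for k in blobs(r&(V<70),100): e=cv2.fitEllipse(k);print(e,plane(c,[e[0]],.046)*1000)
cv2.imwrite("pics/c17.png",cv2.resize(im[150:300,230:410],None,fx=4,fy=4,interpolation=0))
t=manip.snapshot("top");cv2.imwrite("pics/t17.png",t);ct=manip.get_calibration("top");g=cv2.GaussianBlur(t,(3,3),0).min(2)
r=np.zeros(g.shape,bool);r[207:269,160:216]=1
m=r&(g>70); n,l,st,ce=cv2.connectedComponentsWithStats(m.astype(np.uint8))
i=1+np.argmax(st[1:,4]);print(ce[i],st[i],plane(ct,[ce[i]],.006)*1000)
```

```text
[0.45846762 0.10789644 0.19351963]
((323.1458435058594, 219.57546997070312), (28.637344360351562, 32.89474868774414), 1.3992598056793213) [[459.42227742 110.31067392]]
[191.71498638 236.11662125] [ 166  207   50   57 1835] [[436.55705884 313.12941478]]
```

View pics/c17.png

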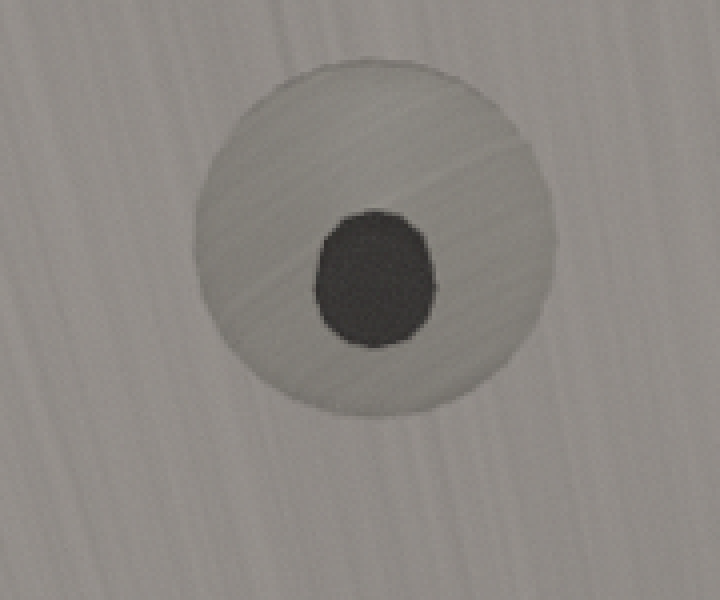

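>>> arm_command([
  [[0,0,-40],0,-1],
  [[0,0,-40],0,-1],
  [[0,0,-40],0,-1],
  [[0,0,-25],0,-1],
  [[0,0,-10],0,-1],
  [[0,0,0],0,-1],
])

```text
t: 28.6
tcp_pos: [0.4588, 0.1083, 0.0388]
tool_rot: [0.776, 0.631, 0.0, 0.0]
force: [-1.1, -0.0, -0.4]
finger_gap: 1.0
```

Run:
```python
from h import *
s=manip.sense();print(s['tcp_pos'])
c=manip.get_calibration("wrist");im=manip.snapshot("wrist");H,S,V=hsv(im)
cv2.imwrite("pics/w18.png",im)
print(proj(c,[*s['tcp_pos'][:2],.046]))
ct=manip.get_calibration("top");t=cv2.imread("pics/top0.png").astype(int).min(2)
r=np.zeros(t.shape,bool);r[212:264,163:211]=1
n,l,st,ce=cv2.connectedComponentsWithStats((r&(t>65)).astype(np.uint8),connectivity=4)
for i in range(1,n):
  if st[i,4]>500: print(ce[i],st[i],plane(ct,[ce[i]],.006)*1000)
```

```text
[0.45884535 0.10827408 0.03880142]
[[321.88994888 327.15942749]]
[186.42090784 237.12242091] [ 165  216   44   43 1454] [[433.89440407 325.79234718]]
```

View pics/w18.png

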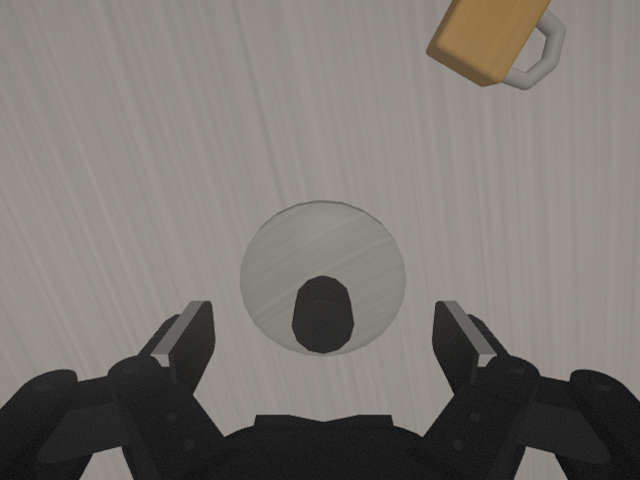

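>>> arm_command([
  [[0,0,-10],0,-1],
  [[0,0,0],0,-0.5],
  [[0,0,0],0,0.2],
  [[0,0,0],0,1],
  [[0,0,0],0,1],
  [[0,0,0],0,1],
  [[0,0,0],0,1],
  [[0,0,0],0,1],
], squeeze=45)

```text
t: 29.65
tcp_pos: [0.4582, 0.1079, 0.0292]
tool_rot: [0.776, 0.631, 0.0, 0.0]
force: [-0.1, 0.1, 5.9]
finger_gap: 0.263
```

>>> arm_command([
  [[0,0,10],0,1],
  [[0,0,20],0,1],
  [[0,0,30],0,1],
  [[0,0,20],0,1],
  [[0,0,0],0,1],
])

```text
t: 30.28
tcp_pos: [0.4589, 0.108, 0.1101]
tool_rot: [0.776, 0.631, 0.001, 0.001]
force: [0.4, -0.4, -2.4]
finger_gap: 0.268
```

Run:
```python
from h import *
s=manip.sense();print(s['tcp_pos'],s['finger_gap'],s['force'])
c=manip.get_calibration("wrist");im=manip.snapshot("wrist")
cv2.imwrite("pics/w19.png",im)
```

```text
[0.45892091 0.10796441 0.11014749] 0.26788395294358963 [ 0.38140896 -0.38183876 -2.35835378]
```

View pics/w19.png

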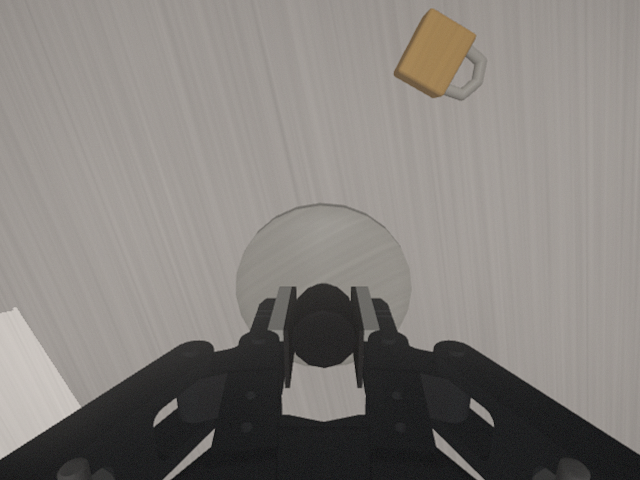

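>>> arm_command([
  [[-3,27,0],0,1],
  [[-3,27,0],0,1],
  [[-3,27,0],0,1],
  [[-3,27,0],0,1],
  [[-3,27,0],0,1],
  [[-3,28,0],0,1],
  [[-3,28,0],0,1],
  [[-4,27,0],0,1],
  [[0,0,0],0,1],
  [[0,0,0],0,1],
  [[0,0,0],0,1],
])

```text
t: 31.7
tcp_pos: [0.4329, 0.3249, 0.1083]
tool_rot: [0.776, 0.631, -0.001, -0.0]
force: [0.5, -0.9, -1.3]
finger_gap: 0.263
```

Run:
```python
from h import *
s=manip.sense();print(s['tcp_pos'],s['finger_gap'],s['force'])
c=manip.get_calibration("wrist");im=manip.snapshot("wrist")
cv2.imwrite("pics/w20.png",im)
print(proj(c,[.434,.3258,.006]))
```

```text
[0.43285703 0.32488708 0.10832883] 0.2630286234415962 [ 0.51194062 -0.88420125 -1.26399099]
[[323.97349574 238.36801335]]
```

View pics/w20.png

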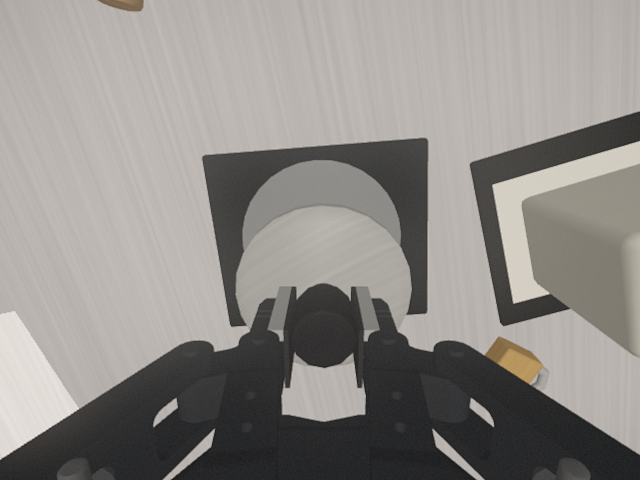

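>>> arm_command([
  [[1,1,-25],0,1],
  [[0,0,-25],0,1],
  [[0,0,-15],0,1],
  [[0,0,-5],0,1],
  [[0,0,-2],0,1],
  [[0,0,0],0,1],
  [[0,0,0],0,1],
])

```text
t: 32.62
tcp_pos: [0.4344, 0.3271, 0.0374]
tool_rot: [0.776, 0.631, 0.001, 0.0]
force: [0.5, 1.1, -1.3]
finger_gap: 0.263
```

>>> arm_command([
  [[0,-1,-1],0,1],
  [[0,0,-1],0,1],
  [[0,0,0],0,1],
  [[0,0,0],0,1],
])

```text
t: 33.12
tcp_pos: [0.4341, 0.3259, 0.0352]
tool_rot: [0.776, 0.631, 0.0, 0.0]
force: [-0.3, -1.5, 4.7]
finger_gap: 0.262
```

>>> arm_command([
  [[0,0,0],0,0.2],
  [[0,0,0],0,-0.4],
  [[0,0,0],0,-1],
  [[0,0,0],0,-1],
  [[0,0,20],0,-1],
  [[0,0,50],0,-1],
  [[0,0,50],0,-1],
  [[0,0,50],0,-1],
  [[0,0,0],0,-1],
])

```text
t: 34.25
tcp_pos: [0.4365, 0.3272, 0.209]
tool_rot: [0.776, 0.631, 0.005, 0.001]
force: [-0.5, 0.1, -0.2]
finger_gap: 1.004
```

Run:
```python
from h import *
cv2.imwrite("pics/w21.png",manip.snapshot("wrist"))
cv2.imwrite("pics/s21.png",manip.snapshot("scene"))
```

```text
(no output)
```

View pics/w21.png

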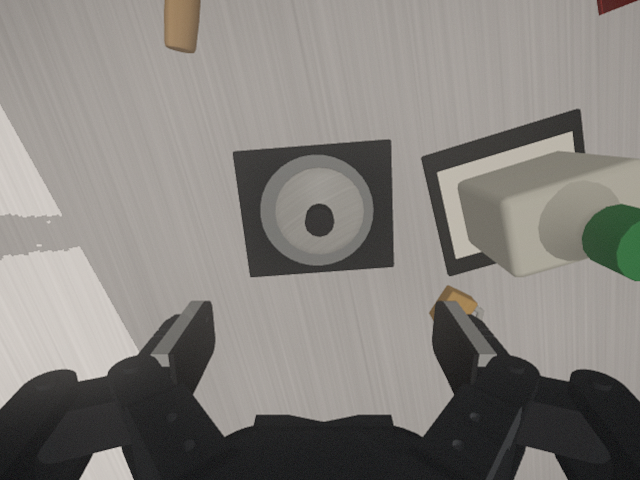

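>>> arm_command([
  [[-10,-40,40],0,-1],
  [[0,-50,20],0,-1],
  [[0,-50,0],0,-1],
  [[0,-50,0],0,-1],
  [[0,-50,0],0,-1],
  [[0,-40,0],0,-1],
  [[0,0,0],0,-1],
])

```text
t: 35.22
tcp_pos: [0.4232, 0.0439, 0.2632]
tool_rot: [0.777, 0.629, -0.001, -0.001]
force: [0.5, 0.7, -0.3]
finger_gap: 0.998
```

Run:
```python
from h import *
ct=manip.get_calibration("top");t=manip.snapshot("top")
cv2.imwrite("pics/t22.png",t);cv2.imwrite("pics/s22.png",manip.snapshot("scene"))
H,S,V=hsv(t)
for k in blobs((H>50)&(H<80)&(S>120),60): print("cap",k.mean(0),plane(ct,[k.mean(0)],.15)*1000)
cv2.imwrite("pics/c22a.png",cv2.resize(t[115:275,150:350],None,fx=4,fy=3.75,interpolation=0))
cv2.imwrite("pics/c22b.png",cv2.resize(t[115:285,325:525],None,fx=4,fy=3.5,interpolation=0))
```

```text
cap [186.  152.4] [[609.23317062 301.5733323 ]]
```

View pics/t22.png

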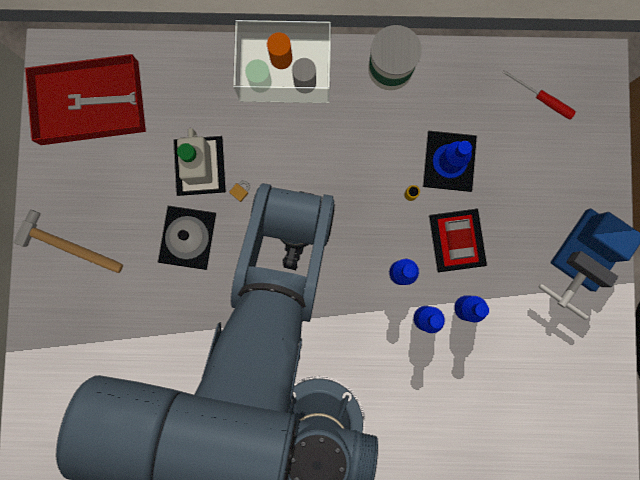

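View pics/s22.png

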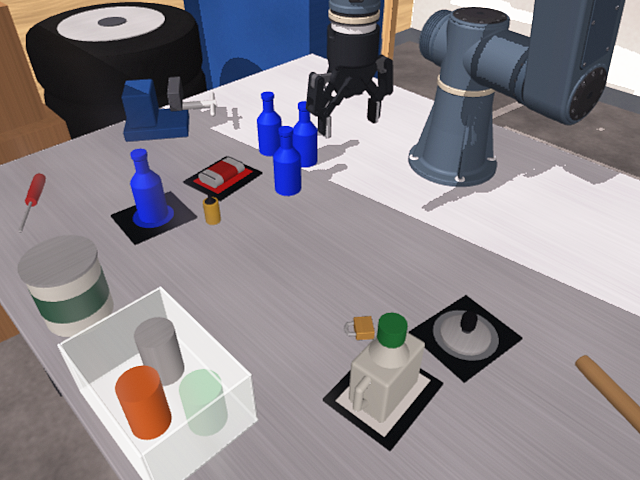

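The last pictures show the lid at (318,210) concentric with its grey disc (wrist view). In the top view the jug (192,155), bottle (453,157) and can (459,240) are on their mats. The padlock and the oil tin have not moved. I hand in.

```bash
python3 -c "
from station import manip
print(manip.sign_off(), manip.sense()['t'])"
```

```text
the job is handed in; nothing more can be done
the job is handed in; nothing more can be done
```

All four empties are on their matching mats, set down in the order bottle, can, jug, lid, and the job was handed in at about 35 s. Each was lowered until it touched the mat, then released, and the gripper ended open and clear of everything.

**Last checks:**
- **Bottle:** the one farthest to the robot's left, upright on the blue disc and centred to within about 2 mm.
- **Can:** flat and lengthwise in the red rectangle; judged by eye, it looks centred.
- **Jug:** upright and lengthwise on the white rectangle, handle toward +x. The wrist view put its cap within about 1 mm of the mat centre, and the top view within about 2 mm.
- **Lid:** knob up, and by eye concentric with the grey disc.
- **Bystanders:** the oil tin and padlock appear unmoved in the last pictures.

**Disagreements:** the scene camera put ground points and the bottle a few millimetres away from where the other two cameras did. I used the top and wrist views, which agreed to 1–2 mm. No check failed.

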